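# Fit the guard plate and hold the sample flask down in the meter's sprung ring

### The arm

A 6-joint arm with a two-finger parallel gripper is mounted at the origin on the work surface. World frame = base frame: x ahead of the robot, y to its left, z up, the work surface at z = 0. Lengths are in m, angles in rad, forces in N, time in s.
With the tool pointing down it reaches from about 0.375 to 0.9 m from the base axis. Payload 3.1 kg.
Tool frame: the origin (TCP) lies at the very end of the fingers, on their centre line; the grasp point (between the pads) lies 19 mm behind it; z points along the fingers, y is the direction in which the jaws open and shut (so a half turn about z gives the same grasp; the last joint's range is limited). The gripper opens to 87 mm and grips with 3 to 60 N. Pads are 19 mm wide; open, the fingers measure 117 mm over their backs; the gripper's body (75 mm by 190 mm) begins 51 mm behind the grasp point.
Start: joints at [-1.365, 0.527, 1.433, -0, 1.181, -0.178], TCP at [0.235, -0.579, 0.223] pointing down, gripper open.
Joint ranges: [-3.08, 3.08], [-0.75, 2.2], [0.22, 2.44], [-1.43, 4.57], [0, 2.65], [-2.85, 2.85]. Speed limits (rad/s): [2.79, 2.79, 3.14, 3.14, 3.14, 3.14].

### API

Orientations are given as a unit quaternion [x, y, z, w].
In Python, from rig import robot gives the robot as it stands. The module is installed in compiled form; this text tells all that it offers.
- The arm moves only by the tool carry_out, never from a script. Its argument "series" is a list of rows, each a list of 7 numbers: the shift along the tool's x, y, z in mm, then the turn, a rotation vector about the tool's x, y, z in degrees, then the gripper command: -1 is shut, 1 is fully open, values between are in proportion. In form: [[tx, ty, tz, rx, ry, rz, claw], ...]. A call has 1 to 8 rows; each row is the pose to reach, as a shift and turn from the pose measured when the call began, along the tool's axes at that moment; what a row does not reach only later rows make up. A row lasts 1/8 s, in which the tool goes at most 62.5 mm and 10.7 degrees, less where a joint would pass 70% of its speed; a pose out of reach is approached as far as the arm can. A call with a gripper value outside its range is refused whole. The fingers move at their own pace and stop on an object; "force" is the grip in N (left out, the last holds). Time passes only in rows, so rows that repeat a pose let the fingers close. It gives the time, the measured TCP pose, the force and the opening at its end, in the units of the state.
- robot.get_obs(): the state, without advancing time (a new reading comes with each control period).
- robot.camera(name): name is "side" or "top" or "wrist"; returns a dict with "pixels" (384x512x3 uint8, red, green, blue), "fx", "fy", "cx", "cy" (pixels), "position" and "attitude" of the camera in the world. Camera axes: x right, y down, z forward; pixel columns grow to the right and rows downward; lengths in m; the calibration is good to about 2 mm. A picture is of the moment at which its call begins. There is no depth.
- robot.hand_in(): hands the job in, once; it reports no verdict.
The state is a dict: "time": time; "q": joint angles; "joint_velocities": joint speeds; "joint_torque": joint torques, N m; "position": TCP position; "tool_rot": TCP orientation; "ft_force": force on the tool from outside, world axes, zero at the start; "moment": the same for the moment, N m; "grip_width": finger opening in m.
Only numpy, scipy, OpenCV 4.12 (cv2) and the standard library are available. Lean on these libraries where they do the work, as an engineer would, in place of code of your own. Each camera call takes 0.05 s, during which the arm holds its last target.

### The job

Fit the guard plate on the meter: lower it over the two locating pins, handle away from the display, until it lies flush on the deck, and let go of it. Then take the round-bellied steel flask by its neck, keep it upright, set it in the sprung ring and press it down until the ring is at the bottom of its travel. Finish while still gripping the flask and holding it down like that; leave the amber jar and the coir disc standing where they are.

Things in the scene. Friction and masses are not known exactly. Their poses are not given: they have to be found in the camera images.
- meter: Fixed bench meter, cream on a green base. Origin on the table, below the sprung ring's axis. Flat deck 45 mm up, x -105 to 115, y -82 to 82 mm; grey display console on it at x 63 to 113, 10 mm high. Two steel locating pins, 8 mm diameter, 18 mm tall (top 4 mm tapered), on the deck at x 0, y -58 and +58 mm. Yaw up to 0.25 rad either way; the display is on the side away from the robot.
- ring_top (a point): Centre of the top rim of the sprung ring, an upright dark steel tube (72 mm outer, 56 mm inner diameter) that slides straight down into the deck: 36 mm above the deck (81 mm above the table) when up, 20 mm above the deck when fully down. The flask's belly rests on this rim, the underside of its foot then being 16 to 17 mm below this point.
- cradle (a joint): Downward travel of the sprung ring, m: 0 is up, 0.016 fully down at its hard stop. The spring yields from about 4.5 N and takes about 12 N at the stop, the flask's weight included; the flask's weight alone does not move it, and it springs up when let go.
- plate: Loose aluminium guard plate, 6 mm thick, 0.22 kg, flat on the table. Origin: underside, centre of the 84 mm opening that passes over the ring. Spans x -100 to 56, y -72 to 72 mm. Two 11 mm holes for the pins at x 0, y -58 and +58. Black handle block centred at x -78, y 0: 36 mm along x, 14 mm along y, top 45 mm above the underside. Fitted: axes as the meter's, origin 45 mm above its origin.
- flask: Loose steel flask, 127 mm tall, 0.17 to 0.31 kg, upright. Origin: centre of its underside, z up. Foot 36 mm across; round belly 66 mm across, centred 34 mm up; straight neck 26 mm across from 65 to 115 mm up; black stopper 30 mm across on top. Its place is swapped at random with the jar's and the disc's.
- jar: Bystander: squat amber jar, 68 mm in diameter and 62 mm tall, standing on the table. Origin at the centre of its underside.
- disc: Bystander: brown coir disc, 72 mm in diameter and 24 mm tall, lying flat on the table. Origin at the centre of its underside.
There are look-alikes about, which are no part of the job. Leave any blue, pink or yellow look-alike of the flask alone.

How it is judged:
By the outcome, as a careful person would: the job done as asked, in the order asked, and still so for the second after the job is handed in, while the arm keeps its last pose, push and grip.
It also fails if it takes over 54 s, if anything falls off the work surface, if the arm or the gripper's body presses on something with over 40 N, if the wrist force passes 120 N, or if a joint passes its speed limit or range.

## Working session

There is one attempt and no reset: what is moved stays moved. The work goes in short steps, Python scripts to look and compute and a tool call to move; the robot and the scene stay as the last step left them, time stands still between calls to the robot, and variables do not carry over. Pictures are saved under pics/ and viewed, and the job is handed in when it is done.

Besides the shell and the picture viewer there is one more tool, called after "Emit:" in YAML: its name, and indented under it one key for each argument. carry_out: Moves the arm, as the interface text tells. Its arguments: {"type":"object","properties":{"series":{"type":"array"},"force":{"type":"number"}},"required":["series"]}

```bash
mkdir -p pics
python3 - <<'E'
from rig import robot
import cv2,pickle
o=robot.get_obs();print({k:o[k] for k in('time','position','tool_rot','ft_force','grip_width')})
d={}
for n in('side','top','wrist'):
    c=robot.camera(n);d[n]=c
    cv2.imwrite(f'pics/{n}0.png',c['pixels'][:,:,::-1])
    print(n,c['fx'],c['fy'],c['cx'],c['cy'],c['position'],c['attitude'])
pickle.dump(d,open('c0.pkl','wb'))
E
```

```text
{'time': 0.0, 'position': array([ 0.2344648 , -0.57855266,  0.22155845]), 'tool_rot': array([ 9.81545595e-01,  1.91225068e-01, -2.29807680e-05, -1.10367620e-03]), 'ft_force': array([ 0.3357569 , -0.45930732, -0.25268659]), 'grip_width': 0.08715358155114088}
side 380.65560370455074 380.65560370455074 252.9190051174488 190.72047706030656 [0.39257048 0.86815997 0.74350309] [-0.05846694  0.89548149 -0.44084599  0.01869033]
top 411.2552636054032 411.2552636054032 251.25988829912222 191.20164655635477 [0.25830335 0.026519   1.08782382] [-0.69786816  0.70960964 -0.06295155  0.07396823]
wrist 298.4930211041985 298.4930211041985 259.624192734022 192.5268096291264 [ 0.29810664 -0.55451022  0.38348103] [ 0.82276534 -0.55451169 -0.07062793  0.10288677]
```

View pics/side0.png

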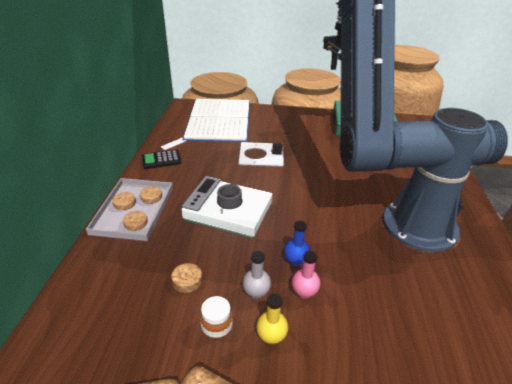

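View pics/top0.png

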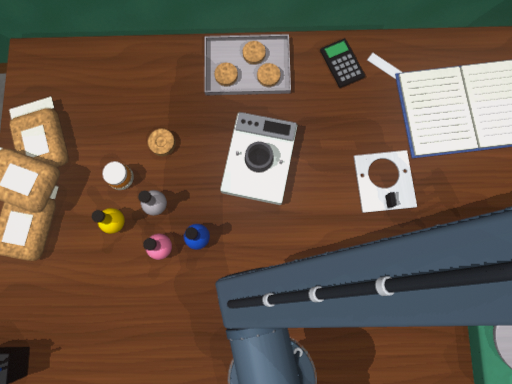

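View pics/wrist0.png

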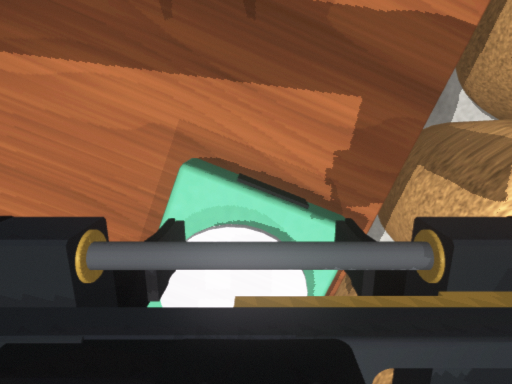

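```bash
cat > h.py <<'E'
import numpy as np,cv2,pickle
from scipy.spatial.transform import Rotation as R
from scipy.optimize import least_squares
def proj(c,P):
    p=R.from_quat(c['attitude']).inv().apply(np.atleast_2d(P)-c['position'])
    return np.c_[c['fx']*p[:,0]/p[:,2]+c['cx'],c['fy']*p[:,1]/p[:,2]+c['cy']]
def ray(c,uv,z):
    d=R.from_quat(c['attitude']).apply([(uv[0]-c['cx'])/c['fx'],(uv[1]-c['cy'])/c['fy'],1])
    p=np.array(c['position']);return p+d*(z-p[2])/d[2]
def crop(c,x0,y0,w,h,s,fn):
    cv2.imwrite(fn,cv2.resize(c['pixels'][y0:y0+h,x0:x0+w,::-1],None,fx=s,fy=s,interpolation=cv2.INTER_CUBIC))
E
python3 - <<'E'
from h import *
d=pickle.load(open('c0.pkl','rb'))
crop(d['top'],210,100,100,110,5,'pics/t_meter.png')
crop(d['top'],340,140,90,80,6,'pics/t_plate.png')
crop(d['side'],175,130,120,110,5,'pics/s_mp.png')
crop(d['top'],80,120,150,150,4,'pics/t_fl.png')
E
```

```text
(no output)
```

View pics/t_meter.png

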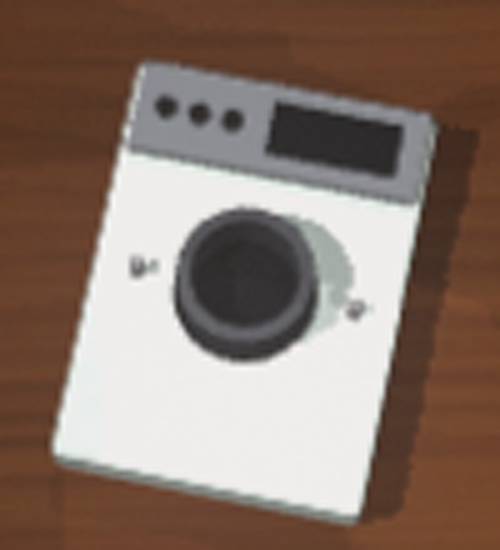

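View pics/t_plate.png

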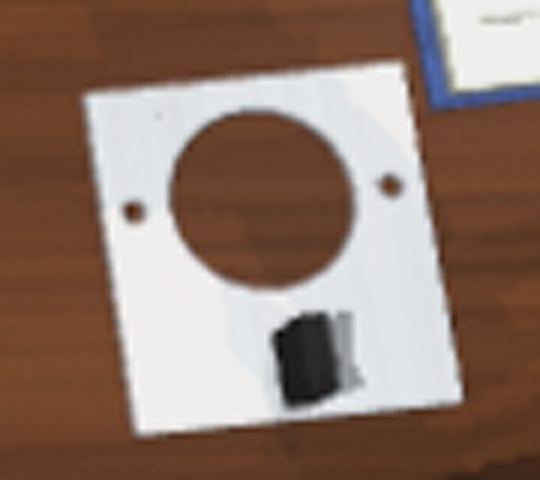

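View pics/t_fl.png

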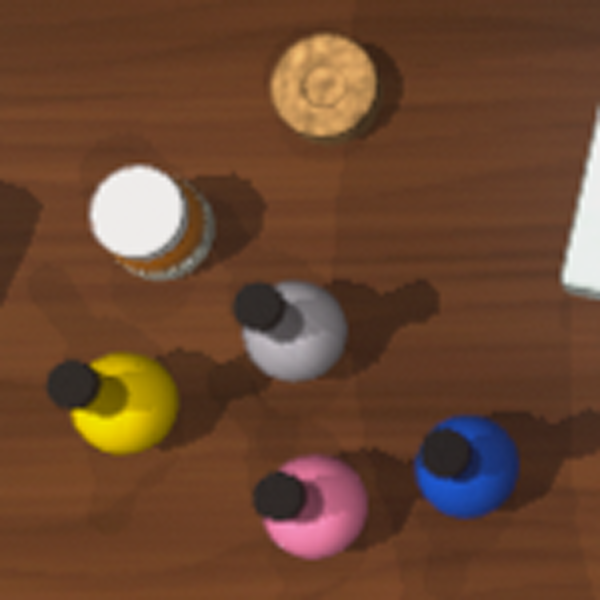

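View pics/s_mp.png

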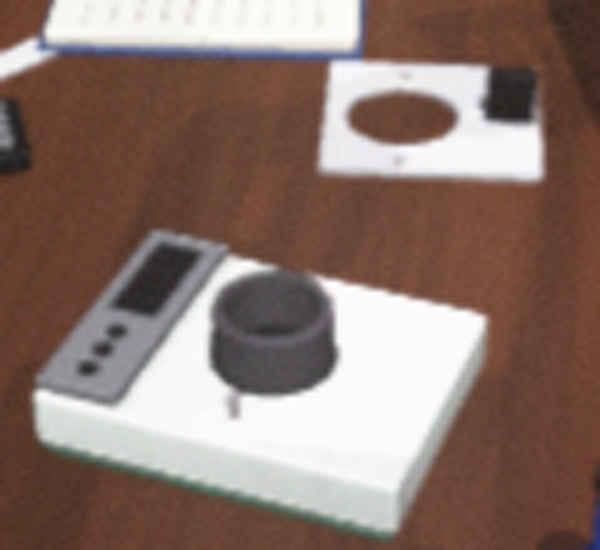

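```bash
cat >> h.py <<'E'
def px(u,x0,y0,s): u=np.array(u,float);return np.c_[x0+(u[:,0]+.5)/s-.5,y0+(u[:,1]+.5)/s-.5]
def pts(p,m):
    m=np.array(m,float)/1000;c,s=np.cos(p[2]),np.sin(p[2])
    return np.c_[p[0]+c*m[:,0]-s*m[:,1],p[1]+s*m[:,0]+c*m[:,1],m[:,2]]
def fit(views,p0):
    f=lambda p:np.concatenate([(proj(c,pts(p,m))-u).ravel() for c,m,u in views])
    r=least_squares(f,p0,loss='soft_l1');return r.x,f(r.x).reshape(-1,2)
E
python3 - <<'E'
from h import *
d=pickle.load(open('c0.pkl','rb'));T,S=d['top'],d['side']
mt=[(-105,82,45),(-105,-82,45),(113,82,55),(113,-82,55),(63,-82,55),(0,0,81),(63,82,55)]
ut=px([(57,458),(358,516),(143,63),(436,115),(414,203),(245,268),(130,150)],210,100,5)
ms=[(0,0,81),(-105,82,45),(-105,-82,45),(113,82,55),(113,-82,55),(63,-82,55),(63,82,55)]
us=px([(273,308),(398,488),(487,317),(38,383),(155,230),(228,246),(117,402)],175,130,5)
for v in ([(T,mt,ut)],[(S,ms,us)],[(T,mt,ut),(S,ms,us)]):
    p,r=fit(v,[.4,0,0]);print('meter',p.round(4));print(r.round(1).tolist())
print(proj(T,pts(p,[(0,58,63),(0,58,45),(0,-58,63),(0,-58,45)])).__sub__([210,100])*5)
pt=[(56,72,6),(56,-72,6),(-100,-72,6),(-100,72,6),(0,58,6),(0,-58,6),(0,0,6)]
u=px([(82,93),(402,62),(462,402),(135,437),(134,212),(391,186),(263,199)],340,140,6)
ps=[(56,72,6),(56,-72,6),(-100,-72,6),(-100,72,6),(0,0,6)]
uu=px([(319,171),(331,62),(533,67),(543,180),(403,118)],175,130,5)
for v in ([(T,pt,u)],[(S,ps,uu)],[(T,pt,u),(S,ps,uu)]):
    p,r=fit(v,[.4,-.3,0]);print('plate',p.round(4));print(r.round(1).tolist())
h=pts(p,[(-78,0,45)])[0];print('handle',h)
# flask: belly centre z .034, stopper top z .127
b=px([(295,331),(258,307)],80,120,4);print('flask top',ray(T,b[0],.034),ray(T,b[1],.125))
print('flask side',ray(S,(257.5,284),.034), ray(S,(258,258),.122))
E
```

```text
meter [ 0.5506  0.0201 -0.212 ]
[[-1.1, -0.2], [1.1, 0.3], [-1.4, -0.7], [0.7, -0.1], [1.8, 0.1], [0.2, 1.4], [-2.7, -0.6]]
meter [ 0.5509  0.025  -0.2118]
[[0.2, -0.2], [0.5, 0.5], [0.4, -0.7], [-1.2, 0.4], [0.1, -0.8], [0.3, -0.7], [-0.7, 0.6]]
meter [ 0.5509  0.0219 -0.2107]
[[-1.7, -0.2], [0.5, 0.2], [-2.2, -0.8], [0.0, -0.2], [1.1, -0.0], [-0.5, 1.3], [-3.4, -0.6], [0.4, -0.8], [0.7, -0.3], [0.5, -1.3], [-0.9, -0.3], [0.3, -1.3], [0.4, -1.3], [-0.4, -0.1]]
[[130.75884964 261.61366016]
 [132.5761636  271.3686535 ]
 [351.27982829 302.71575872]
 [349.48958253 311.85306586]]
plate [ 0.5151 -0.3141  0.0838]
[[0.4, 0.3], [-0.2, 0.2], [-0.1, 0.0], [0.2, -0.4], [-0.1, -0.1], [-0.0, -0.0], [-0.1, -0.0]]
plate [ 0.5152 -0.3067  0.0976]
[[0.1, -0.2], [-0.3, 0.5], [0.5, 0.7], [-0.0, -0.8], [-0.3, -0.1]]
plate [ 0.5152 -0.3135  0.0866]
[[0.1, 0.4], [-0.5, 0.1], [-0.2, -0.1], [0.1, -0.4], [-0.3, -0.0], [-0.2, -0.1], [-0.3, -0.1], [0.2, -1.4], [0.2, -0.4], [0.8, -0.1], [-0.1, -1.7], [-0.1, -1.1]]
handle [ 0.43752273 -0.32028844  0.045     ]
flask top [0.44042519 0.29723651 0.034     ] [0.43964971 0.29652031 0.125     ]
flask side [0.43795778 0.30306089 0.034     ] [0.43910734 0.30312579 0.122     ]
```

```bash
cat >> h.py <<'E'
def plan(o,pos,yaw):
    """tx,ty,tz mm and rotvec deg for tool pointing down, tool x at world yaw(rad)"""
    R0=R.from_quat(o['tool_rot']);t=R0.inv().apply(np.array(pos)-o['position'])*1000
    Rt=R.from_matrix(np.array([[np.cos(yaw),np.sin(yaw),0],[np.sin(yaw),-np.cos(yaw),0],[0,0,-1]]))
    return t.round(1),(R0.inv()*Rt).as_rotvec(degrees=True).round(2)
def show(o):
    m=R.from_quat(o['tool_rot']).as_matrix()
    print('t',o['time'],'pos',(o['position']*1000).round(1),'yaw',round(np.arctan2(m[1,0],m[0,0]),4),'zax',m[:,2].round(4),'F',o['ft_force'].round(1),'M',o['moment'].round(2),'w',round(o['grip_width']*1000,1))
E
python3 - <<'E'
from h import *
from rig import robot
o=robot.get_obs();show(o);print(plan(o,[.4375,-.3200,.13],.086))
E
```

```text
t 0.15 pos [ 234.5 -578.7  221.8] yaw 0.3848 zax [-4.0e-04  1.6e-03 -1.0e+00] F [-1.   0.4 -0.2] M [ 0.01  0.09 -0.01] w 87.2
(array([ 285.2, -163.5,   92.1]), array([-0.1 , -0.  , 17.12]))
```

Emit:
carry_out:
  series:
    - [60,-35,0,0,0,3,1]
    - [120,-70,20,0,0,6,1]
    - [170,-100,40,0,0,10,1]
    - [220,-130,60,0,0,14,1]
    - [260,-150,80,0,0,17.1,1]
    - [285,-163.5,92,-0.1,0,17.1,1]
    - [285,-163.5,92,-0.1,0,17.1,0]
    - [285,-163.5,92,-0.1,0,17.1,0]

```text
time: 1.15
position: [0.4373, -0.3208, 0.1304]
tool_rot: [0.999, 0.043, 0.0, 0.0]
ft_force: [0.2, -1.4, 0.2]
grip_width: 0.0742
```

Run:
```python
from h import *
from rig import robot
show(robot.get_obs())
d={n:robot.camera(n) for n in('wrist','top')};pickle.dump(d,open('c1.pkl','wb'))
crop(d['wrist'],0,0,512,384,1.5,'pics/w1.png')
```

```text
t 1.15 pos [ 437.3 -320.8  130.4] yaw 0.0865 zax [ 3.e-04 -9.e-04 -1.e+00] F [ 0.2 -1.4  0.2] M [ 0.02  0.02 -0.03] w 74.2
```

View pics/w1.png

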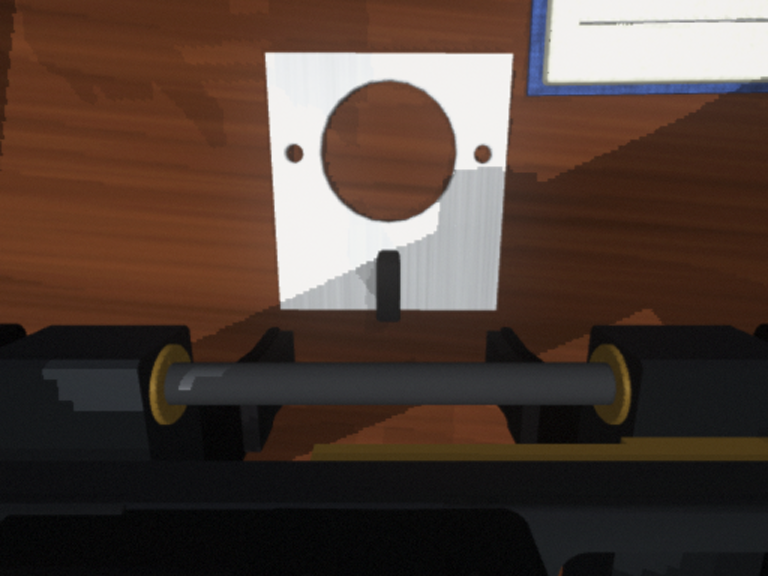

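Run:
```python
from h import *
from rig import robot
d=pickle.load(open('c1.pkl','rb'));W=d['wrist']
pt=[(56,72,6),(56,-72,6),(0,58,6),(0,-58,6),(0,0,6),(-100,72,6),(-100,-72,6)]
u=px([(265,53),(513,54),(294,153),(482,154),(388,150),(280,310),(498,310)],0,0,1.5)
p,r=fit([(W,pt,u)],[.5,-.3,.08]);print(p.round(4),r.round(1).tolist())
h=pts(p,[(-78,0,45)])[0];print('handle',h)
o=robot.get_obs()
print(plan(o,[h[0],h[1],.0125],p[2]))
```

```text
[ 0.5179 -0.3142  0.084 ] [[-0.1, -0.2], [-0.3, -0.5], [-0.1, 0.2], [0.8, -0.2], [0.4, 2.3], [0.3, -0.2], [-1.2, 0.0]]
handle [ 0.4401293  -0.32076488  0.045     ]
(array([  3. ,  -0.7, 118.2]), array([ 0.09, -0.05,  0.05]))
```

Emit:
carry_out:
  series:
    - [1.5,-0.5,50,0,0,0,0.3]
    - [1.5,-0.5,90,0,0,0,0.3]
    - [1.5,-0.5,118,0,0,0,0.3]
    - [1.5,-0.5,118,0,0,0,0.3]
    - [1.5,-0.5,118,0,0,0,-1]
    - [1.5,-0.5,118,0,0,0,-1]
    - [1.5,-0.5,118,0,0,0,-1]
    - [1.5,-0.5,118,0,0,0,-1]
  force: 60

```text
time: 2.25
position: [0.4389, -0.3213, 0.0134]
tool_rot: [0.999, 0.042, 0.001, 0.001]
ft_force: [0.3, -0.2, 0.2]
grip_width: 0.0242
```

Emit:
carry_out:
  series:
    - [0,0,0,0,0,0,-1]
    - [0,0,0,0,0,0,-1]
    - [0,0,0,0,0,0,-1]

```text
time: 2.62
position: [0.4389, -0.3212, 0.0136]
tool_rot: [0.999, 0.042, 0.001, 0.001]
ft_force: [-0.7, 2.2, 4.0]
grip_width: 0.0137
```

Emit:
carry_out:
  series:
    - [0,0,-15,0,0,0,-1]
    - [0,0,-40,0,0,0,-1]
    - [0,0,-80,0,0,0,-1]
    - [0,0,-110,0,0,0,-1]
    - [0,0,-125,0,0,0,-1]
    - [0,0,-125,0,0,0,-1]

```text
time: 3.38
position: [0.439, -0.3212, 0.1396]
tool_rot: [0.999, 0.042, 0.001, 0.002]
ft_force: [-0.0, 0.5, -2.2]
grip_width: 0.0136
```

Run:
```python
from h import *
from rig import robot
show(robot.get_obs())
d={n:robot.camera(n) for n in('wrist','side')};pickle.dump(d,open('c2.pkl','wb'))
crop(d['wrist'],0,0,512,384,1.5,'pics/w2.png')
crop(d['side'],175,50,180,160,4,'pics/s2.png')
```

```text
t 3.375 pos [ 439.  -321.2  139.6] yaw 0.085 zax [ 0.0031 -0.0038 -1.    ] F [-0.   0.5 -2.2] M [-0.01  0.08  0.07] w 13.6
```

View pics/w2.png

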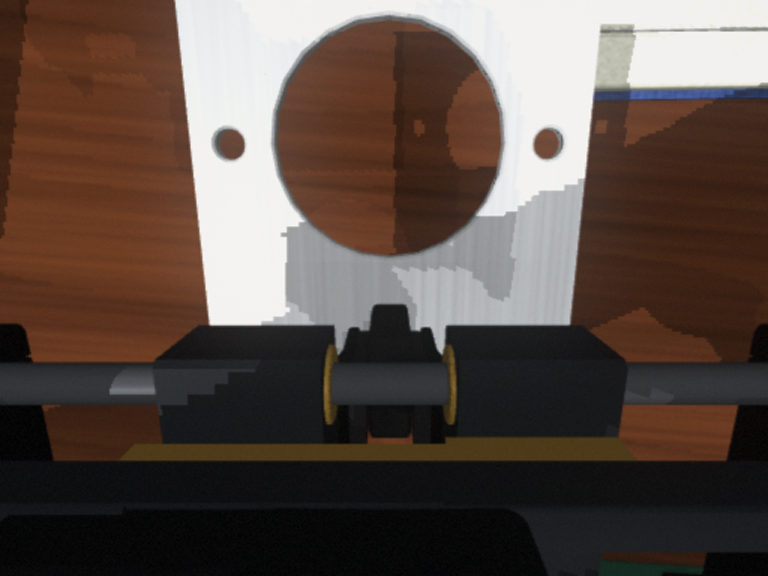

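View pics/s2.png

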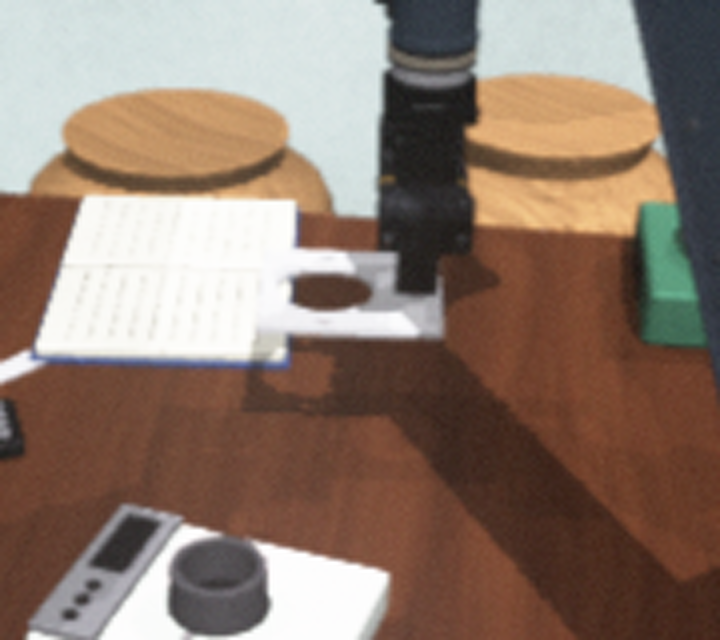

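Run:
```python
from h import *
from rig import robot
d=pickle.load(open('c2.pkl','rb'));W=d['wrist'];o=robot.get_obs()
m=np.array([(0,58,6),(0,-58,6),(42,0,6),(-42,0,6),(0,42,6),(0,-42,6)],float)
u=px([(230,144),(548,144),(390,14),(390,256),(274,136),(502,136)],0,0,1.5)
K=np.array([[W['fx'],0,W['cx']],[0,W['fy'],W['cy']],[0,0,1]])
ok,rv,tv=cv2.solvePnP(m,u,K,None,flags=cv2.SOLVEPNP_IPPE)
Rc=R.from_quat(W['attitude']);Rp=Rc*R.from_rotvec(rv.ravel());P=Rc.apply(tv.ravel()/1000)+W['position']
print(P.round(4),Rp.as_euler('ZYX',degrees=True).round(2), cv2.projectPoints(m,rv,tv,K,None)[0].reshape(-1,2)-u)
Rt=R.from_quat(o['tool_rot']);print('in tool',Rt.inv().apply(P-o['position']),'prev expectation: x 78+, z 13')
```

```text
[ 0.5191 -0.3152  0.1234] [ 4.86 -1.45 -0.05] [[ 0.30348566 -1.92255174]
 [-0.39244376 -1.91307848]
 [-0.6573513  -1.72142969]
 [-0.58884559 -1.30294061]
 [ 0.15857238  3.41209018]
 [ 1.17181157  3.41895012]]
in tool [0.08122679 0.00183854 0.01438596] prev expectation: x 78+, z 13
```

Run:
```python
from h import *
from rig import robot
o=robot.get_obs();print(plan(o,[.4728,.0388,.140],-.211))
```

```text
(array([  65.1, -354.8,   -2.5]), array([ 0.04, -0.02, 16.96]))
```

Emit:
carry_out:
  series:
    - [8,-40,-3,0,0,2,-1]
    - [18,-95,-3,0,0,4,-1]
    - [29,-150,-3,0,0,7,-1]
    - [40,-210,-3,0,0,10,-1]
    - [50,-265,-3,0,0,13,-1]
    - [58,-310,-3,0,0,15,-1]
    - [63,-342,-3,0,0,17,-1]
    - [65,-355,-2,0,0,17,-1]

```text
time: 4.47
position: [0.4715, 0.0408, 0.1383]
tool_rot: [0.995, -0.104, -0.001, 0.0]
ft_force: [-0.1, -0.2, -1.9]
grip_width: 0.0136
```

Emit:
carry_out:
  series:
    - [0,0,0,0,0,0,-1]
    - [0,0,0,0,0,0,-1]

```text
time: 4.72
position: [0.4712, 0.04, 0.1378]
tool_rot: [0.995, -0.105, -0.002, 0.0]
ft_force: [-0.4, 0.0, -2.3]
grip_width: 0.0135
```

Run:
```python
from h import *
from rig import robot
show(robot.get_obs())
d={n:robot.camera(n) for n in('wrist','side','top')};pickle.dump(d,open('c3.pkl','wb'))
crop(d['wrist'],0,0,512,384,1.5,'pics/w3.png')
crop(d['wrist'],120,0,270,200,2.9,'pics/w3z.png')
```

```text
t 4.725 pos [471.2  40.  137.8] yaw -0.2096 zax [-4.2e-03 -3.0e-04 -1.0e+00] F [-0.4  0.  -2.3] M [ 0.03  0.07 -0.02] w 13.5
```

View pics/w3.png

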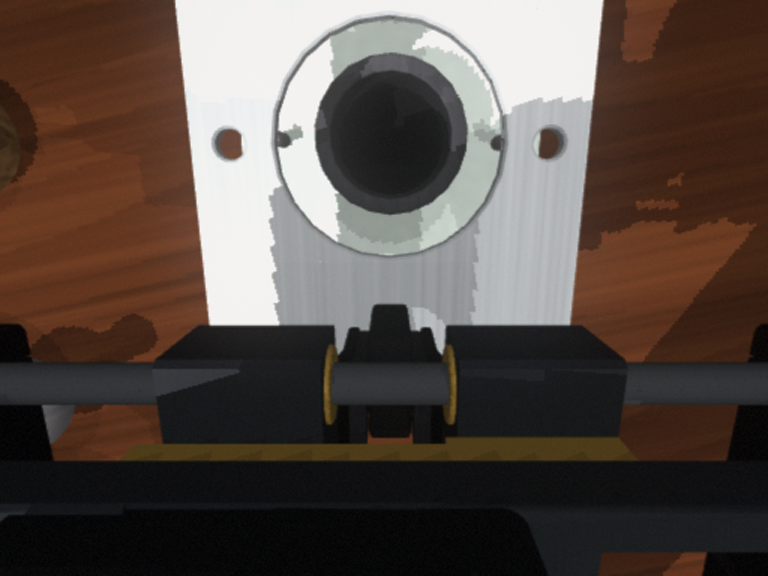

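View pics/w3z.png

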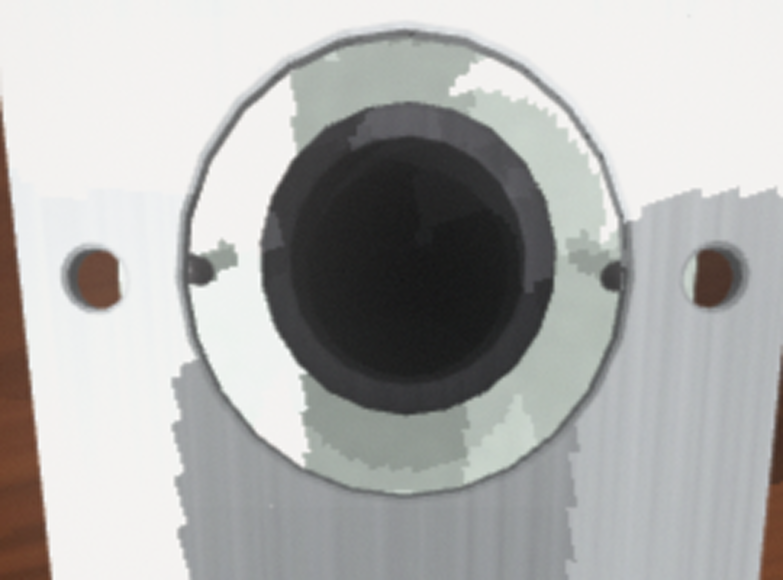

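```bash
cat >> h.py <<'E'
def circ(x,y,z,r,n=72):
    a=np.linspace(0,2*np.pi,n);return np.c_[x+r*np.cos(a),y+r*np.sin(a),0*a+z]
def overlay(c,mp,pp,pz,x0,y0,w,h,s,fn):
    im=cv2.resize(c['pixels'][y0:y0+h,x0:x0+w,::-1],None,fx=s,fy=s,interpolation=cv2.INTER_CUBIC)
    def dr(p,m,col):
        q=proj(c,pts(p,m));q=((q-[x0,y0]+.5)*s-.5).round().astype(int);cv2.polylines(im,[q],False,col,1)
    if mp is not None:
        dr(mp,circ(0,0,81,36),(0,0,255));dr(mp,circ(0,0,81,28),(0,0,255))
        for y in(-58,58):
            dr(mp,circ(0,y,45,4),(255,0,0));dr(mp,circ(0,y,59,4),(255,0,255));
    if pp is not None:
        dr(pp,circ(0,0,pz+6,42),(0,160,0));dr(pp,circ(0,0,pz,42),(0,220,0))
        for y in(-58,58): dr(pp,circ(0,y,pz+6,5.5),(0,160,0));dr(pp,circ(0,y,pz,5.5),(0,220,0))
    cv2.imwrite(fn,im)
E
python3 - <<'E'
from h import *
from rig import robot
d=pickle.load(open('c3.pkl','rb'));W=d['wrist'];o=robot.get_obs()
print(W['position'],R.from_quat(W['attitude']).as_matrix()[:,2])
s=2.9
# extent-based fit
def ext(q):return np.array([q[:,0].min(),q[:,0].max(),q[:,1].min(),q[:,1].max()])
Z=lambda e:np.array([120+(e[0]+.5)/s-.5,120+(e[1]+.5)/s-.5,(e[2]+.5)/s-.5,(e[3]+.5)/s-.5])
ri=Z((288,525,137,383));ro=Z((262,554,102,413))
def f(p):
    return np.r_[ext(proj(W,pts([*p,0],circ(0,0,81,28))))-ri,ext(proj(W,pts([*p,0],circ(0,0,81,36))))-ro]
r=least_squares(f,[.55,.02],loss='soft_l1');print('ring',r.x,r.fun.round(1), f(r.x).round(1))
hl=Z((62,126,242,310));hr=Z((684,748,240,311));op=Z((182,628,28,496))
def g(p):
    q=lambda x,y,rad:ext(np.r_[proj(W,pts(p[:3],circ(x,y,p[3]*1000+6,rad)))])
    return np.r_[q(0,58,5.5)-hl,q(0,-58,5.5)-hr,q(0,0,42)-op]
r2=least_squares(g,[.55,.02,-.21,.124],loss='soft_l1');print('plate',r2.x,g(r2.x).round(1))
overlay(W,[*r.x,-.211],r2.x[:3],r2.x[3]*1000,120,0,270,200,2.9,'pics/w3o.png')
Rt=R.from_quat(o['tool_rot']);print('in tool',Rt.inv().apply(np.r_[r2.x[:2],r2.x[3]]-o['position']))
E
```

```text
[0.5389581  0.02488911 0.29927998] [-0.24667876  0.05231762 -0.96768407]
ring [0.55458905 0.02126989] [ 0.6 -0.4 -0.   0.2 -2.   1.1 -1.1  1.1] [ 0.6 -0.4 -0.   0.2 -2.   1.1 -1.1  1.1]
plate [ 0.54905476  0.022855   -0.21000323  0.12287615] [ 1.4 -0.3  1.3 -0.9  0.3 -1.5  2.  -1.2 -0.5  0.5 -0.9  0.5]
in tool [0.07925535 0.00029884 0.01510845]
```

View pics/w3o.png

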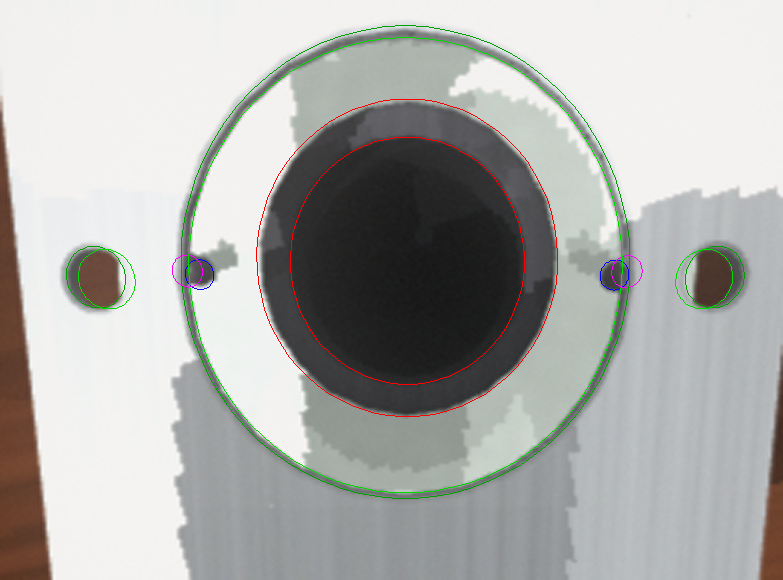

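Emit:
carry_out:
  series:
    - [5.5,0.5,10,-0.1,0.2,0,-1]
    - [5.5,0.5,20,-0.1,0.2,0,-1]
    - [5.5,0.5,32,0,0.2,0,-1]
    - [5.5,0.5,43,0,0.2,0,-1]
    - [5.5,0.5,50,0,0.2,0,-1]
    - [5.5,0.5,50,0,0.2,0,-1]

```text
time: 5.62
position: [0.4763, 0.0382, 0.0875]
tool_rot: [0.994, -0.105, -0.001, 0.0]
ft_force: [0.5, 0.1, -1.6]
grip_width: 0.0138
```

Run:
```python
from h import *
from rig import robot
show(robot.get_obs())
d={n:robot.camera(n) for n in('wrist','side','top')};pickle.dump(d,open('c4.pkl','wb'))
crop(d['wrist'],120,0,270,200,2.9,'pics/w4z.png')
crop(d['side'],175,130,120,110,5,'pics/s4.png')
```

```text
t 5.625 pos [476.3  38.2  87.5] yaw -0.2105 zax [-1.1e-03 -7.0e-04 -1.0e+00] F [ 0.5  0.1 -1.6] M [0.07 0.12 0.  ] w 13.8
```

View pics/w4z.png

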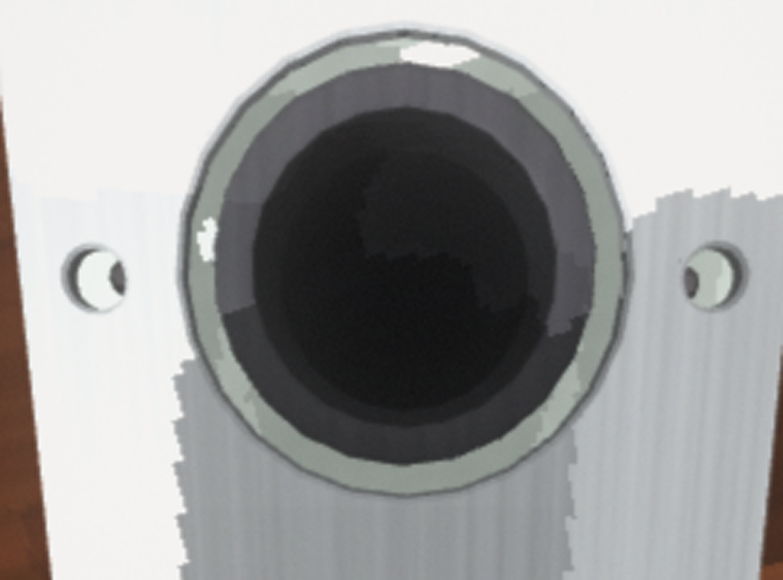

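View pics/s4.png

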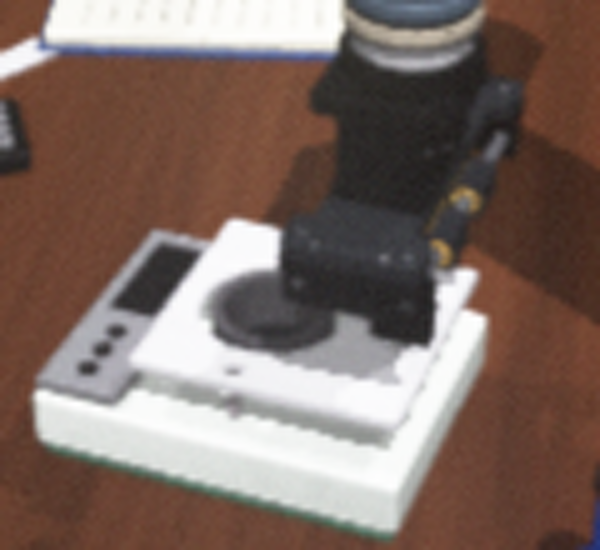

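Run:
```python
from h import *
from rig import robot
d=pickle.load(open('c4.pkl','rb'));W=d['wrist'];o=robot.get_obs()
s=2.9
def ext(q):return np.array([q[:,0].min(),q[:,0].max(),q[:,1].min(),q[:,1].max()])
Z=lambda e:np.array([120+(e[0]+.5)/s-.5,120+(e[1]+.5)/s-.5,(e[2]+.5)/s-.5,(e[3]+.5)/s-.5])
ri=Z((253,556,106,426));ro=Z((215,596,64,466))
def f(p):
    return np.r_[ext(proj(W,pts([*p,0],circ(0,0,81,28))))-ri,ext(proj(W,pts([*p,0],circ(0,0,81,36))))-ro]
r=least_squares(f,[.55,.02],loss='soft_l1');print('ring',r.x, f(r.x).round(1))
hl=Z((62,126,242,310));hr=Z((684,748,240,311));op=Z((182,628,28,496))
def g(p):
    q=lambda x,y,rad:ext(np.r_[proj(W,pts(p[:3],circ(x,y,p[3]*1000+6,rad)))])
    return np.r_[q(0,58,5.5)-hl,q(0,-58,5.5)-hr,q(0,0,42)-op]
r2=least_squares(g,[.55,.02,-.21,.07],loss='soft_l1');print('plate',r2.x,g(r2.x).round(1))
overlay(W,[*r.x,-.211],r2.x[:3],r2.x[3]*1000,120,0,270,200,2.9,'pics/w4o.png')
Rt=R.from_quat(o['tool_rot']);print('in tool',Rt.inv().apply(np.r_[r2.x[:2],r2.x[3]]-o['position']), 'needed', Rt.inv().apply(np.r_[r.x-r2.x[:2],0])*1000)
```

```text
ring [0.5545012  0.02098012] [ 0.1  0.   0.6  0.1 -1.8  1.2 -2.2  0.5]
plate [ 0.55412678  0.02100336 -0.21088735  0.07286045] [ 1.4 -0.3  1.3 -0.9  0.3 -1.4  2.  -1.3 -0.5  0.5 -0.9  0.5]
in tool [0.07891056 0.00058793 0.01566907] needed [ 0.37101462 -0.05551564  0.00044945]
```

View pics/w4o.png

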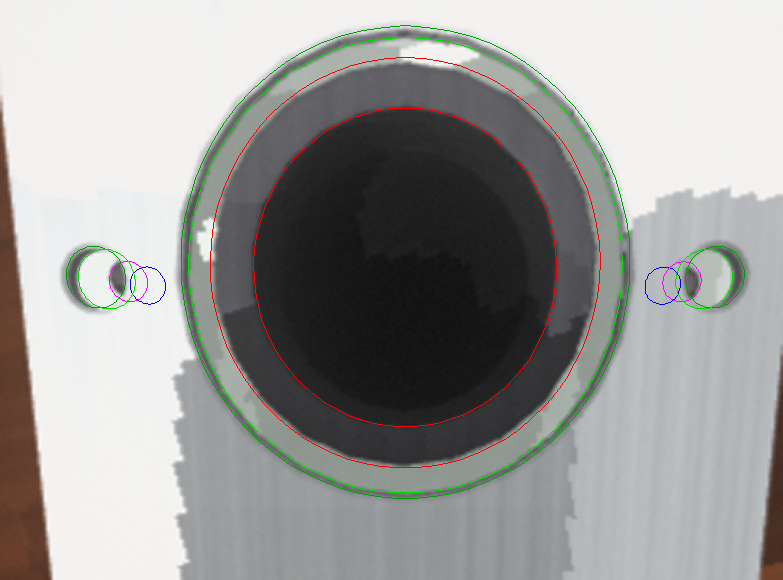

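Emit:
carry_out:
  series:
    - [0.4,0,5,0,0.05,0,-1]
    - [0.4,0,10,0,0.05,0,-1]
    - [0.4,0,14,0,0.05,0,-1]
    - [0.4,0,18,0,0.05,0,-1]
    - [0.4,0,18,0,0.05,0,-1]

```text
time: 6.4
position: [0.4772, 0.038, 0.07]
tool_rot: [0.994, -0.105, 0.001, 0.001]
ft_force: [-0.2, -0.5, -2.4]
grip_width: 0.0136
```

Run:
```python
from h import *
from rig import robot
show(robot.get_obs())
d={n:robot.camera(n) for n in('wrist','side')};pickle.dump(d,open('c5.pkl','wb'))
crop(d['wrist'],120,0,270,200,2.9,'pics/w5z.png')
crop(d['side'],175,130,120,110,5,'pics/s5.png')
```

```text
t 6.4 pos [477.2  38.   70. ] yaw -0.2105 zax [ 0.0011 -0.0012 -1.    ] F [-0.2 -0.5 -2.4] M [0.09 0.14 0.01] w 13.6
```

View pics/w5z.png

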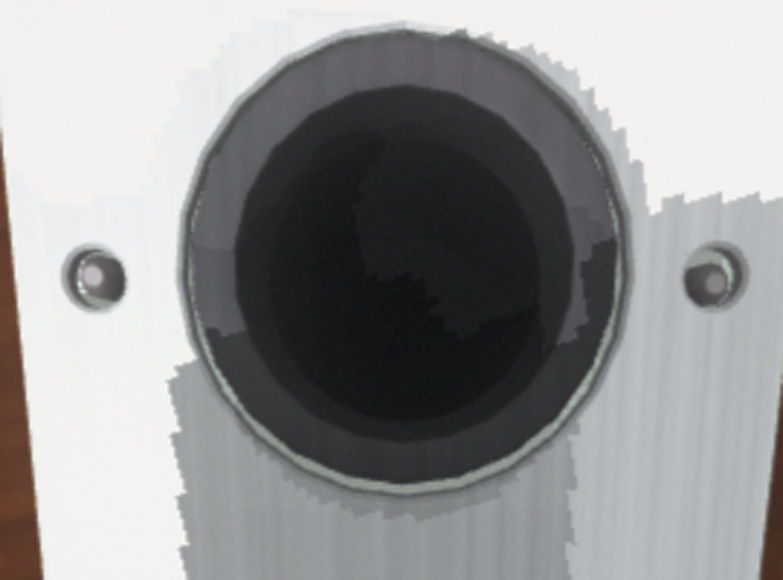

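View pics/s5.png

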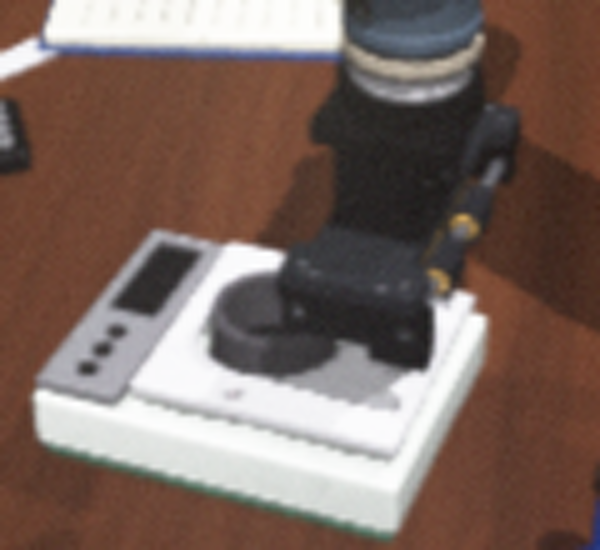

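Emit:
carry_out:
  series:
    - [0,0,4,0,0,0,-1]
    - [0,0,8,0,0,0,-1]
    - [0,0,10.5,0,0,0,-1]
    - [0,0,11.5,0,0,0,-1]
    - [0,0,12,0,0,0,-1]

```text
time: 7.12
position: [0.4774, 0.038, 0.0586]
tool_rot: [0.994, -0.105, 0.001, 0.001]
ft_force: [-2.2, 0.4, 4.9]
grip_width: 0.0136
```

Emit:
carry_out:
  series:
    - [0,0,0,0,0,0,0]
    - [0,0,0,0,0,0,0]
    - [0,0,0,0,0,0,0]
    - [0,0,-30,0,0,0,0]
    - [0,0,-70,0,0,0,0]
    - [-10,0,-120,0,0,0,0]
    - [-20,0,-150,0,0,0,0]

```text
time: 8.0
position: [0.4582, 0.0423, 0.2108]
tool_rot: [0.994, -0.105, 0.003, 0.001]
ft_force: [0.1, -0.1, 0.5]
grip_width: 0.0433
```

Run:
```python
from h import *
from rig import robot
show(robot.get_obs())
d={n:robot.camera(n) for n in('wrist','side','top')};pickle.dump(d,open('c6.pkl','wb'))
crop(d['wrist'],60,0,400,250,2,'pics/w6z.png')
crop(d['side'],175,130,120,110,5,'pics/s6.png')
crop(d['top'],0,0,512,384,1.5,'pics/t6.png')
```

```text
t 8.0 pos [458.2  42.3 210.8] yaw -0.2104 zax [ 0.005  -0.0018 -1.    ] F [ 0.1 -0.1  0.5] M [ 0.01  0.05 -0.02] w 43.3
```

View pics/w6z.png

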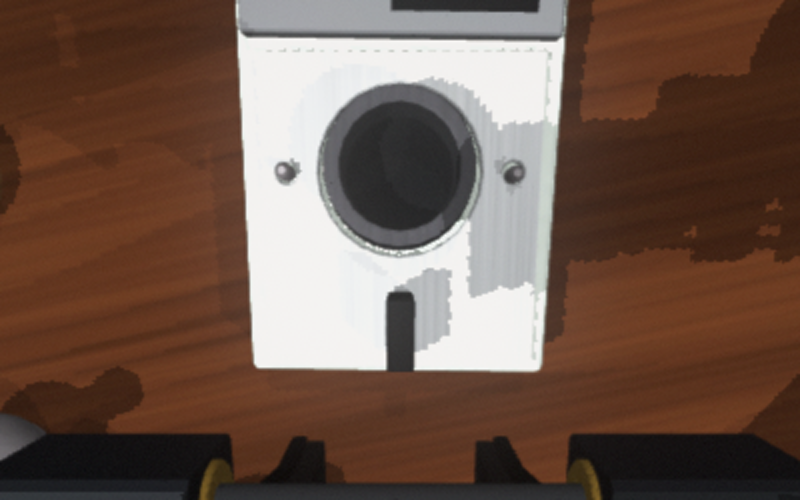

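View pics/s6.png

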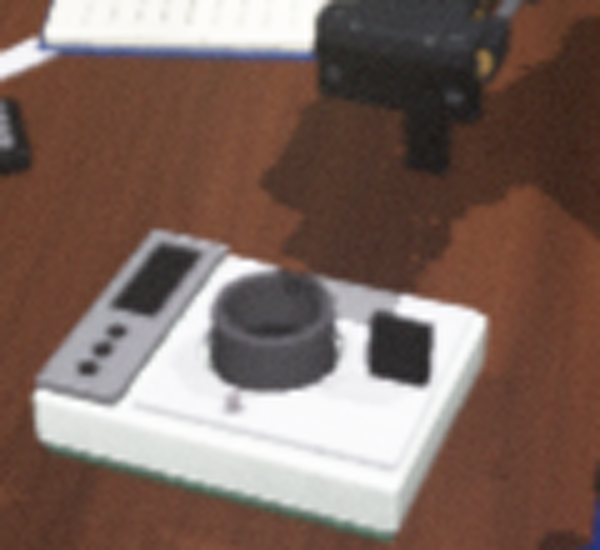

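View pics/t6.png

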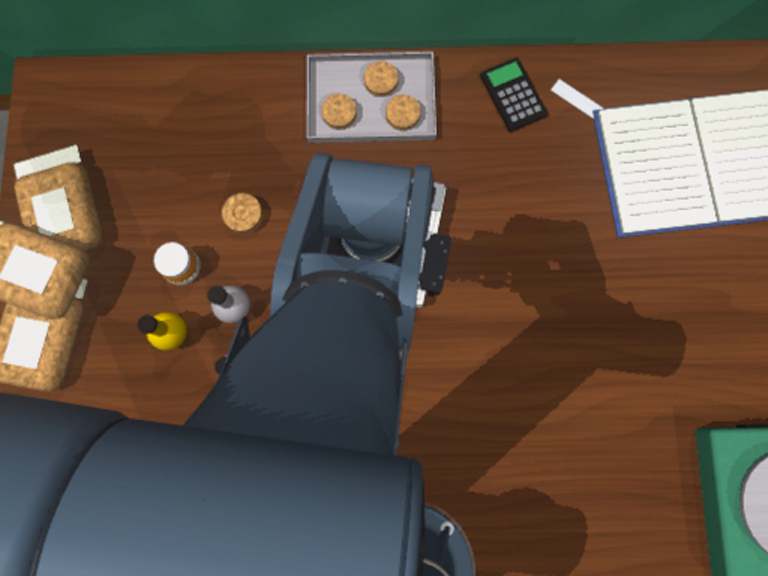

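Run:
```python
from h import *
d=pickle.load(open('c0.pkl','rb'));T,S=d['top'],d['side']
b=px([(295,331),(125,404),(316,507),(467,467)],80,120,4)
t=px([(258,307),(74,384),(280,496),(446,455)],80,120,4)
for n,i,j in zip(['gray','yel','pink','blue'],b,t):
    print(n,ray(T,i,.034)[:2].round(4),ray(T,j,.126)[:2].round(4))
print('jar',ray(T,px([(138,212)],80,120,4)[0],.062)); print('disc',ray(T,px([(324,85)],80,120,4)[0],.024))
for n,u,v in [('gray',(257,284),(258,258)),('yel',(272.5,327.5),(275,301)),('pink',(306,284),(310,257)),('blue',(297,252),(300,227))]:
    print(n,ray(S,u,.034)[:2].round(4),ray(S,v,.121)[:2].round(4))
```

```text
gray [0.4404 0.2972] [0.4395 0.2962]
yel [0.3944 0.4063] [0.395  0.4042]
pink [0.3262 0.2802] [0.327  0.2794]
blue [0.3501 0.1839] [0.3493 0.1825]
jar [0.51527353 0.39414971 0.062     ]
disc [0.61099482 0.28530512 0.024     ]
gray [0.4391 0.3032] [0.4392 0.3022]
yel [0.3944 0.4108] [0.394  0.4087]
pink [0.3262 0.2878] [0.3265 0.2836]
blue [0.35   0.1894] [0.3506 0.1902]
```

Run:
```python
from h import *
from rig import robot
o=robot.get_obs();print(o['q'].round(3),plan(o,[.385,.280,.21],.3))
```

```text
[-1.510e-01  3.240e-01  1.850e+00 -1.000e-03  9.610e-01  1.631e+00] (array([-121.3, -217.2,   -0.9]), array([  0.13,  -0.34, -29.23]))
```

Emit:
carry_out:
  series:
    - [-15,-25,-1,0,0,-3,0.2]
    - [-38,-68,-1,0,0,-8,0.2]
    - [-62,-112,-1,0,0,-14,0.2]
    - [-86,-154,-1,0,-0.2,-20,0.2]
    - [-106,-190,-1,0,-0.3,-25,0.2]
    - [-118,-212,-1,0.1,-0.3,-29,0.2]
    - [-121,-217,-1,0.1,-0.3,-29,0.2]
    - [-121,-217,-1,0.1,-0.3,-29,0.2]

```text
time: 9.15
position: [0.3849, 0.2794, 0.2091]
tool_rot: [0.989, 0.147, -0.001, 0.001]
ft_force: [-0.1, 0.5, 0.3]
grip_width: 0.0521
```

Run:
```python
from h import *
from rig import robot
show(robot.get_obs())
d={n:robot.camera(n) for n in('wrist','side')};pickle.dump(d,open('c7.pkl','wb'))
crop(d['wrist'],0,0,512,384,1.5,'pics/w7.png')
```

```text
t 9.15 pos [384.9 279.4 209.1] yaw 0.2955 zax [-0.001  -0.0016 -1.    ] F [-0.1  0.5  0.3] M [ 0.02  0.   -0.01] w 52.1
```

View pics/w7.png

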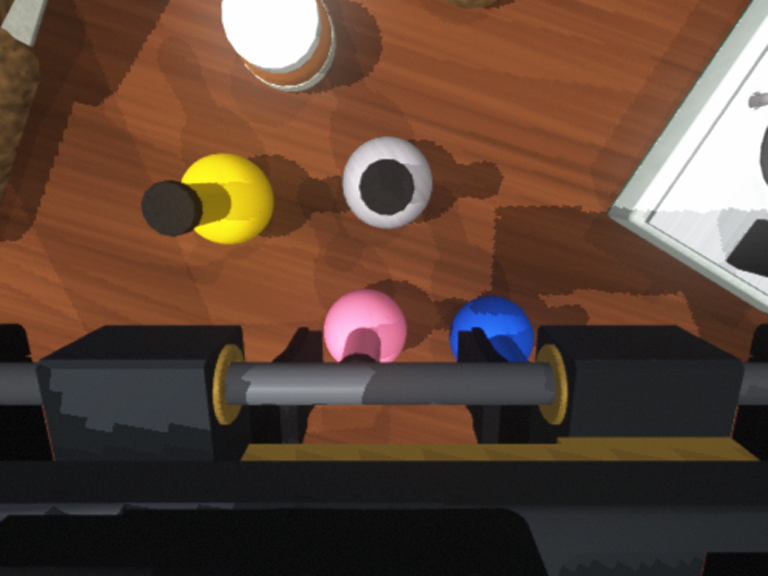

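Run:
```python
from h import *
from rig import robot
d=pickle.load(open('c7.pkl','rb'));W=d['wrist'];o=robot.get_obs()
b=px([(387.5,182),(386,187)],0,0,1.5)
print(ray(W,b[0],.034),ray(W,b[1],.127))
f=ray(W,b[1],.127)[:2]
print(plan(o,[f[0],f[1],.071],.2955))
```

```text
[0.44471453 0.2978953  0.034     ] [0.44365342 0.29803577 0.127     ]
(array([ 61.4,  -1.6, 138.5]), array([ 0.06,  0.03, -0.07]))
```

Emit:
carry_out:
  series:
    - [30,-1,0,0,0,0,0.2]
    - [61,-1.5,20,0,0,0,0.2]
    - [61,-1.5,60,0,0,0,0.2]
    - [61,-1.5,100,0,0,0,0.2]
    - [61,-1.5,125,0,0,0,0.2]
    - [61,-1.5,137,0,0,0,0.2]
    - [61,-1.5,137,0,0,0,0.2]

```text
time: 10.12
position: [0.4434, 0.2971, 0.0721]
tool_rot: [0.989, 0.146, -0.001, 0.001]
ft_force: [-0.0, -0.3, 0.8]
grip_width: 0.0523
```

Run:
```python
from h import *
from rig import robot
show(robot.get_obs())
d={n:robot.camera(n) for n in('wrist','side')}
crop(d['wrist'],130,100,260,200,3,'pics/w8.png')
crop(d['side'],200,190,130,150,4,'pics/s8.png')
```

```text
t 10.125 pos [443.4 297.1  72.1] yaw 0.2929 zax [-0.0014 -0.0017 -1.    ] F [-0.  -0.3  0.8] M [ 0.05 -0.04 -0.06] w 52.3
```

View pics/w8.png

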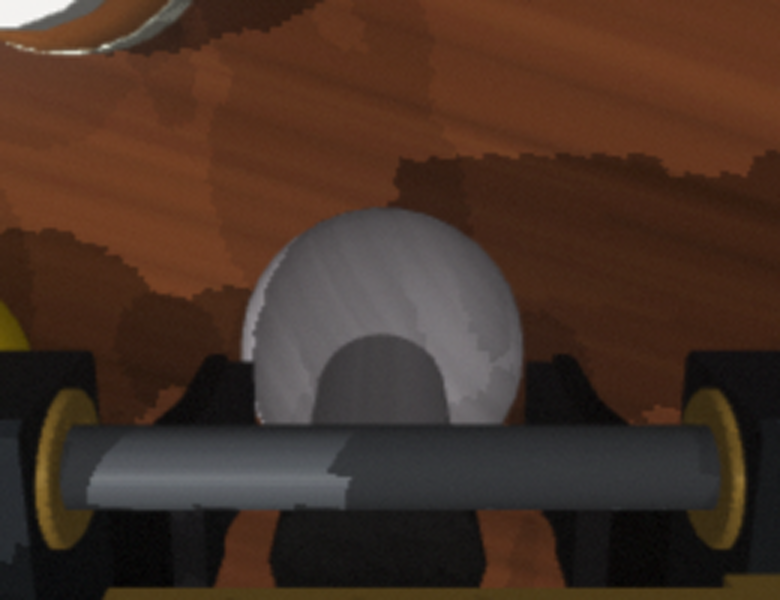

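View pics/s8.png

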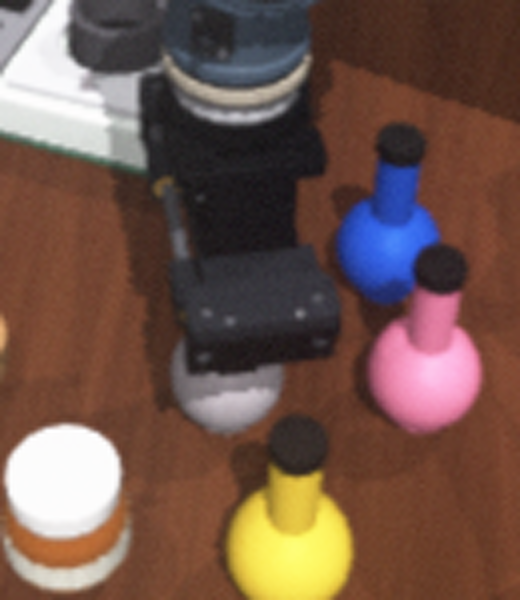

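Emit:
carry_out:
  series:
    - [0,0,0,0,0,0,-1]
    - [0,0,0,0,0,0,-1]
    - [0,0,0,0,0,0,-1]
    - [0,0,0,0,0,0,-1]
    - [0,0,0,0,0,0,-1]
    - [0,0,0,0,0,0,-1]
  force: 60

```text
time: 10.98
position: [0.4446, 0.2981, 0.0738]
tool_rot: [0.989, 0.146, 0.001, 0.0]
ft_force: [-0.5, 0.1, 5.5]
grip_width: 0.0276
```

Run:
```python
from h import *
from rig import robot
o=robot.get_obs();show(o);print(plan(o,[.5545,.0212,.072+.13],-.10),plan(o,[.444,.298,.202],.2929))
```

```text
t 10.975 pos [444.6 298.1  73.8] yaw 0.2937 zax [ 0.0025 -0.     -1.    ] F [-0.5  0.1  5.5] M [ 0.06  0.08 -0.05] w 27.6
(array([  25.3,  297. , -127.9]), array([ 1.000e-02, -1.400e-01,  2.256e+01])) (array([-3.000e-01,  1.000e-01, -1.282e+02]), array([ 0.04, -0.14,  0.05]))
```

Emit:
carry_out:
  series:
    - [0,0,0,0,0,0,-1]
    - [0,0,0,0,0,0,-1]

```text
time: 11.22
position: [0.4446, 0.2981, 0.0738]
tool_rot: [0.989, 0.146, 0.001, 0.0]
ft_force: [-1.2, 0.3, 3.3]
grip_width: 0.028
```

Run:
```python
from h import *
from rig import robot
o=robot.get_obs();show(o)
d={n:robot.camera(n) for n in('wrist','side')}
crop(d['wrist'],130,100,260,200,3,'pics/w9.png')
crop(d['side'],200,190,130,150,4,'pics/s9.png')
```

```text
t 11.225 pos [444.6 298.1  73.8] yaw 0.2937 zax [ 0.0025 -0.     -1.    ] F [-1.2  0.3  3.3] M [-0.02  0.07  0.06] w 28.0
```

View pics/w9.png

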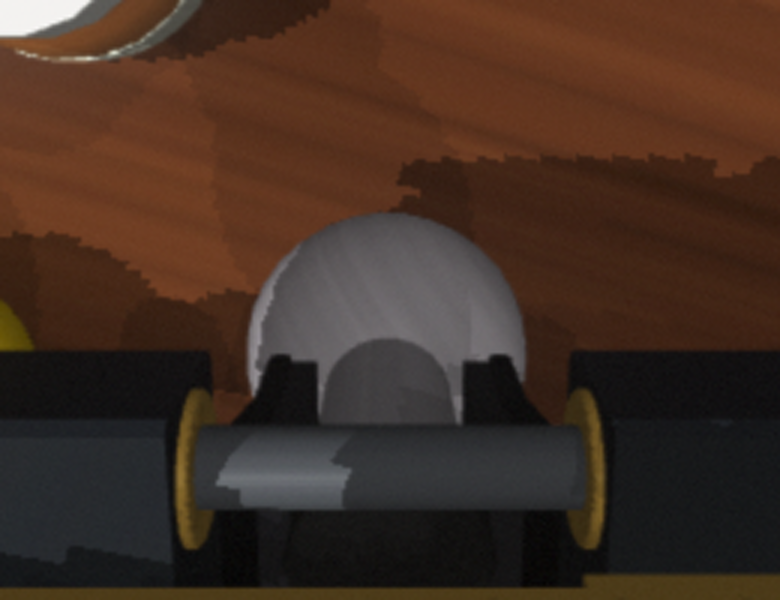

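View pics/s9.png

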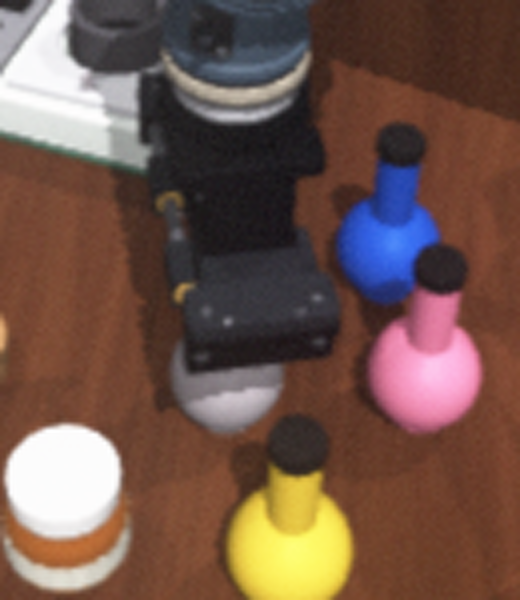

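Emit:
carry_out:
  series:
    - [0,0,0,0,0,0,0]
    - [0,0,0,0,0,0,0]
    - [0,0,-3.5,0,0,0,0]
    - [0,0,-3.5,0,0,0,-1]
    - [0,0,-3.5,0,0,0,-1]
    - [0,0,-3.5,0,0,0,-1]
    - [0,0,-3.5,0,0,0,-1]
    - [0,0,-3.5,0,0,0,-1]
  force: 40

```text
time: 12.32
position: [0.4447, 0.2982, 0.0774]
tool_rot: [0.989, 0.146, 0.001, 0.0]
ft_force: [0.6, 1.3, 0.0]
grip_width: 0.0286
```

Emit:
carry_out:
  series:
    - [0,0,0,0,0,0,-1]
    - [0,0,0,0,0,0,-1]

```text
time: 12.58
position: [0.4447, 0.2982, 0.0774]
tool_rot: [0.989, 0.146, 0.001, 0.0]
ft_force: [-0.6, 0.3, 1.0]
grip_width: 0.0284
```

Run:
```python
from h import *
from rig import robot
o=robot.get_obs();show(o)
d={n:robot.camera(n) for n in('wrist','side')}
crop(d['wrist'],130,100,260,200,3,'pics/w10.png')
```

```text
t 12.575 pos [444.7 298.2  77.4] yaw 0.2936 zax [ 2.6e-03  1.0e-04 -1.0e+00] F [-0.6  0.3  1. ] M [0.05 0.02 0.05] w 28.4
```

View pics/w10.png

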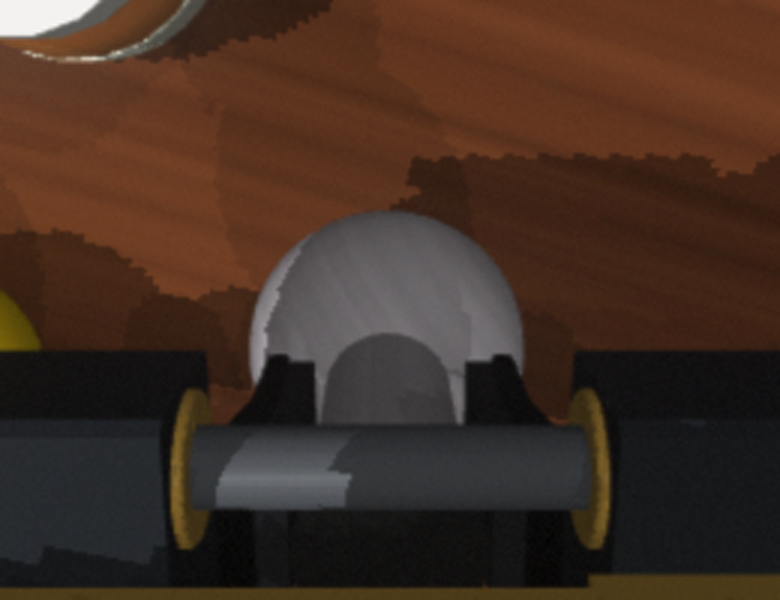

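Emit:
carry_out:
  series:
    - [0,0,0,0,0,0,0]
    - [0,0,0,0,0,0,0]
    - [0,0,4,0,0,0,0]
    - [0,0,8,0,0,0,0]
    - [0,0,10,0,0,0,0]
    - [0,0,10,0,0,0,0]
  force: 20

```text
time: 13.42
position: [0.4445, 0.2981, 0.067]
tool_rot: [0.989, 0.146, 0.001, 0.0]
ft_force: [0.8, -0.2, -0.3]
grip_width: 0.0436
```

Emit:
carry_out:
  series:
    - [0,0,0,0,0,0,-1]
    - [0,0,0,0,0,0,-1]
    - [0,0,0,0,0,0,-1]
    - [0,0,0,0,0,0,-1]
    - [0,0,0,0,0,0,-1]
    - [0,0,0,0,0,0,-1]

```text
time: 14.18
position: [0.4444, 0.2981, 0.0669]
tool_rot: [0.989, 0.146, 0.001, 0.0]
ft_force: [0.5, 0.2, -3.1]
grip_width: 0.0256
```

Run:
```python
from h import *
from rig import robot
o=robot.get_obs();show(o)
d={n:robot.camera(n) for n in('wrist','side')}
crop(d['wrist'],130,100,260,200,3,'pics/w11.png')
crop(d['side'],200,190,130,150,4,'pics/s11.png')
```

```text
t 14.175 pos [444.4 298.1  66.9] yaw 0.2937 zax [ 1.7e-03 -3.0e-04 -1.0e+00] F [ 0.5  0.2 -3.1] M [ 0.02 -0.01  0.02] w 25.6
```

View pics/w11.png

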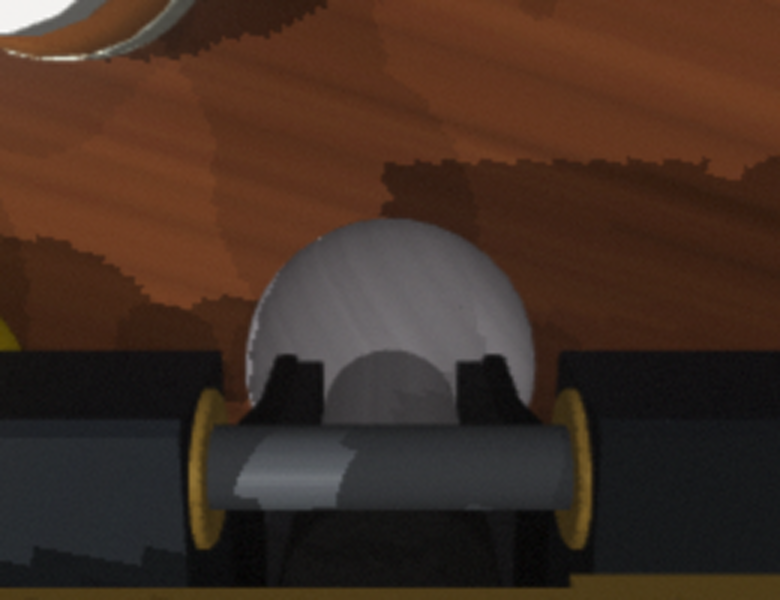

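View pics/s11.png

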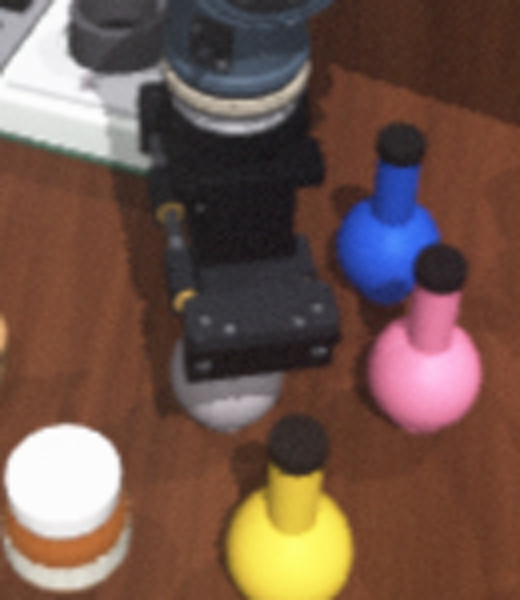

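Emit:
carry_out:
  series:
    - [0,0,0,0,0,0,-1]
    - [0,0,0,0,0,0,-1]
    - [0,0,-15,0,0,0,-1]
    - [0,0,-45,0,0,0,-1]
    - [0,0,-85,0,0,0,-1]
    - [0,0,-120,0,0,0,-1]
    - [0,0,-135,0,0,0,-1]
    - [0,0,-135,0,0,0,-1]
  force: 55

```text
time: 15.28
position: [0.4446, 0.2983, 0.2031]
tool_rot: [0.989, 0.146, 0.002, -0.0]
ft_force: [0.3, 0.2, -2.8]
grip_width: 0.0249
```

Run:
```python
from h import *
from rig import robot
o=robot.get_obs();show(o);print(o['q'].round(2),plan(o,[.5545,.0212,.200],-.10))
```

```text
t 15.275 pos [444.6 298.3 203.1] yaw 0.2936 zax [ 4.2e-03  7.0e-04 -1.0e+00] F [ 0.3  0.2 -2.8] M [ 0.07 -0.02 -0.03] w 24.9
[ 0.38  0.43  1.68 -0.    1.02  1.66] (array([ 25. , 297. ,   3.3]), array([-2.000e-02, -2.400e-01,  2.255e+01]))
```

Emit:
carry_out:
  series:
    - [2,30,0,0,0,2,-1]
    - [6,75,0,0,0,5,-1]
    - [11,130,2,0,0,9,-1]
    - [16,185,2,0,-0.1,14,-1]
    - [21,235,3,0,-0.2,18,-1]
    - [24,275,3,0,-0.2,21,-1]
    - [25,297,3,0,-0.2,22.5,-1]
    - [25,297,3,0,-0.2,22.5,-1]

```text
time: 16.27
position: [0.5542, 0.0205, 0.1992]
tool_rot: [0.999, -0.051, -0.001, -0.001]
ft_force: [-0.1, 0.5, -3.0]
grip_width: 0.0251
```

Run:
```python
from h import *
from rig import robot
show(robot.get_obs())
d={n:robot.camera(n) for n in('wrist','side','top')};pickle.dump(d,open('c12.pkl','wb'))
crop(d['wrist'],0,0,512,384,1.5,'pics/w12.png')
crop(d['side'],150,90,160,150,4,'pics/s12.png')
crop(d['top'],160,60,200,150,4,'pics/t12.png')
```

```text
t 16.275 pos [554.2  20.5 199.2] yaw -0.1011 zax [-0.0014  0.0012 -1.    ] F [-0.1  0.5 -3. ] M [ 0.06  0.06 -0.04] w 25.1
```

View pics/w12.png

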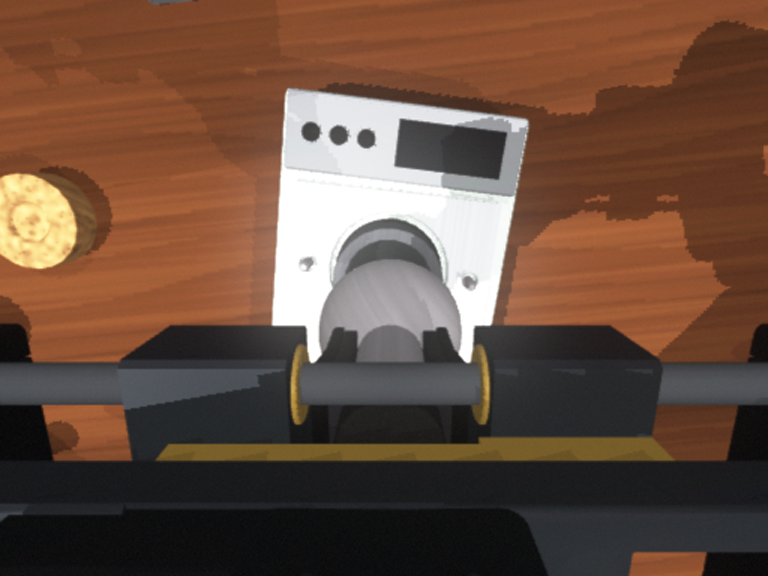

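View pics/s12.png

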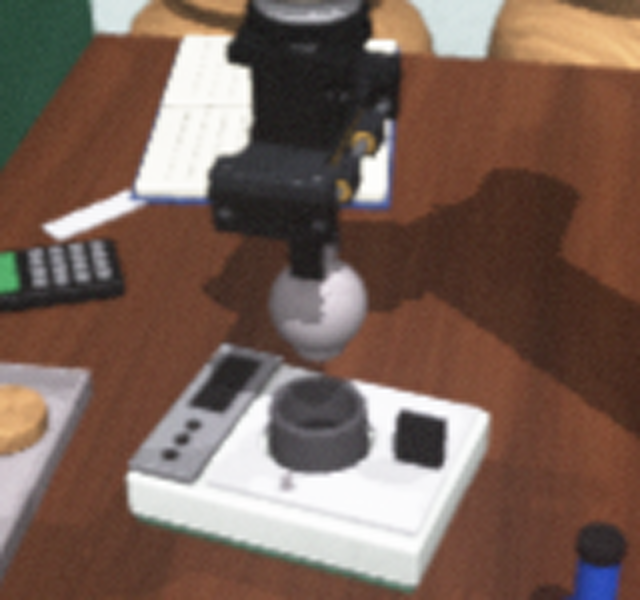

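View pics/t12.png

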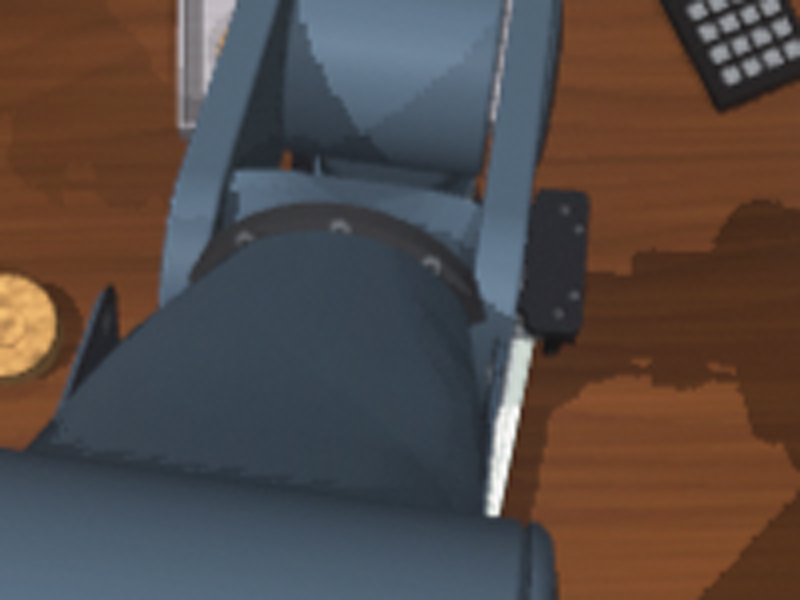

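Run:
```python
from h import *
d=pickle.load(open('c12.pkl','rb'));W,S=d['wrist'],d['side']
print('pins mid wrist',(ray(W,px([(306,264)],0,0,1.5)[0],.061)+ray(W,px([(470,282)],0,0,1.5)[0],.061))/2)
zb=.1992-.0669+.034
q=proj(W,[[.5542,.0205,zb]])[0]*1.5; print('belly expected wrist px',q,'seen ~ x 390')
print('belly side',ray(S,px([(318.5,306)],150,90,4)[0],zb)); print('ring side',ray(S,px([(320,405)],150,90,4)[0],.081))
```

```text
pins mid wrist [0.55700171 0.02052621 0.061     ]
belly expected wrist px [387.76149722 328.06079474] seen ~ x 390
belly side [0.54952661 0.0250011  0.1663    ]
ring side [0.55030666 0.02418013 0.081     ]
```

Emit:
carry_out:
  series:
    - [0.7,0,20,0,0.1,0,-1]
    - [0.7,0,40,0,0.1,0,-1]
    - [0.7,0,54,0,0.1,0,-1]
    - [0.7,0,62,0,0.1,0,-1]
    - [0.7,0,66,0,0.1,0,-1]
    - [0.7,0,68,0,0.1,0,-1]
    - [0.7,0,68,0,0.1,0,-1]

```text
time: 17.3
position: [0.5544, 0.0226, 0.1322]
tool_rot: [0.999, -0.049, 0.001, -0.001]
ft_force: [1.1, 0.2, -2.3]
grip_width: 0.0251
```

Run:
```python
from h import *
from rig import robot
show(robot.get_obs())
d={n:robot.camera(n) for n in('side',)};pickle.dump(d,open('c13.pkl','wb'))
crop(d['side'],150,90,160,150,4,'pics/s13.png')
```

```text
t 17.3 pos [554.4  22.6 132.2] yaw -0.0977 zax [ 0.0017  0.0011 -1.    ] F [ 1.1  0.2 -2.3] M [-0.03 -0.1  -0.02] w 25.1
```

View pics/s13.png

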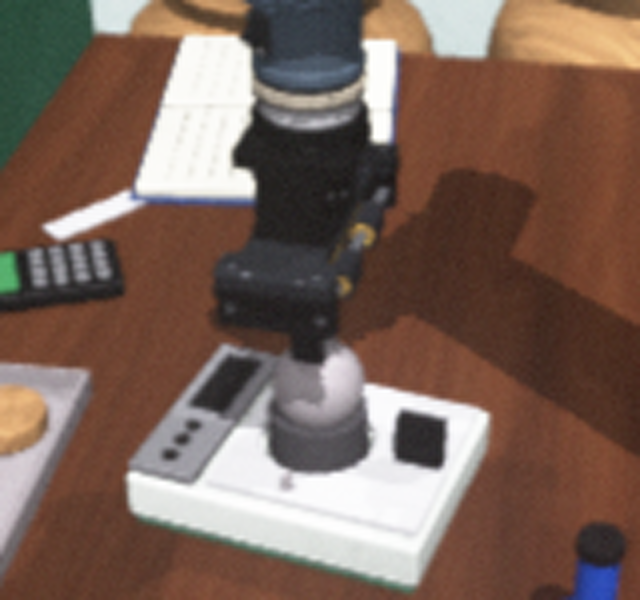

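Emit:
carry_out:
  series:
    - [0.2,1.3,1,0,0,0,-1]
    - [0.2,1.3,2,0,0,0,-1]
    - [0.2,1.3,4,0,0,0,-1]
    - [0.2,1.3,4,0,0,0,-1]

```text
time: 17.85
position: [0.5551, 0.0215, 0.1286]
tool_rot: [0.999, -0.049, 0.002, -0.001]
ft_force: [1.3, 2.5, 1.4]
grip_width: 0.0251
```

Emit:
carry_out:
  series:
    - [0,0,3,0,0,0,-1]
    - [0,0,5,0,0,0,-1]
    - [0,0,7,0,0,0,-1]
    - [0,0,7,0,0,0,-1]

```text
time: 18.35
position: [0.5553, 0.0215, 0.1217]
tool_rot: [0.999, -0.049, 0.002, -0.001]
ft_force: [-0.3, 2.0, 3.9]
grip_width: 0.0253
```

Emit:
carry_out:
  series:
    - [0,0,2,0,0,0,-1]
    - [0,0,4,0,0,0,-1]
    - [0,0,5,0,0,0,-1]
    - [0,0,5,0,0,0,-1]

```text
time: 18.85
position: [0.5553, 0.0215, 0.1171]
tool_rot: [0.999, -0.049, 0.002, -0.001]
ft_force: [-1.2, 1.2, 6.4]
grip_width: 0.0249
```

Emit:
carry_out:
  series:
    - [0,0,1,0,0,0,-1]
    - [0,0,2,0,0,0,-1]
    - [0,0,2,0,0,0,-1]
  force: 60

```text
time: 19.23
position: [0.5553, 0.0215, 0.1156]
tool_rot: [0.999, -0.049, 0.002, -0.001]
ft_force: [-0.3, 1.9, 7.7]
grip_width: 0.0252
```

Emit:
carry_out:
  series:
    - [0,0,1,0,0,0,-1]
    - [0,0,2,0,0,0,-1]
    - [0,0,2,0,0,0,-1]

```text
time: 19.6
position: [0.5553, 0.0216, 0.1142]
tool_rot: [0.999, -0.049, 0.002, -0.001]
ft_force: [-1.1, 1.7, 7.5]
grip_width: 0.0249
```

Emit:
carry_out:
  series:
    - [0,0,1,0,0,0,-1]
    - [0,0,2,0,0,0,-1]
    - [0,0,2,0,0,0,-1]

```text
time: 19.98
position: [0.5554, 0.0216, 0.1139]
tool_rot: [0.999, -0.049, 0.002, -0.001]
ft_force: [-3.1, 1.5, 13.5]
grip_width: 0.0253
```

Run:
```python
from h import *
from rig import robot
for _ in range(1): show(robot.get_obs())
d={n:robot.camera(n) for n in('side','wrist')};pickle.dump(d,open('c14.pkl','wb'))
show(robot.get_obs())
crop(d['side'],150,90,160,150,4,'pics/s14.png')
crop(d['wrist'],100,50,320,240,2.5,'pics/w14.png')
```

```text
t 19.975 pos [555.4  21.6 113.9] yaw -0.0977 zax [ 0.0046  0.0011 -1.    ] F [-3.1  1.5 13.5] M [0.41 0.5  0.  ] w 25.3
t 20.075 pos [555.5  21.6 113.9] yaw -0.0978 zax [ 0.0047  0.0011 -1.    ] F [-2.6  1.6 14.7] M [ 0.41  0.53 -0.02] w 25.2
```

View pics/s14.png

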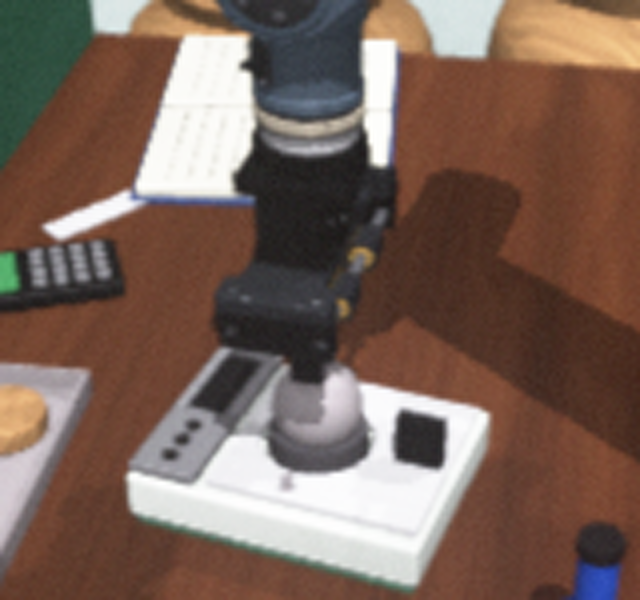

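View pics/w14.png

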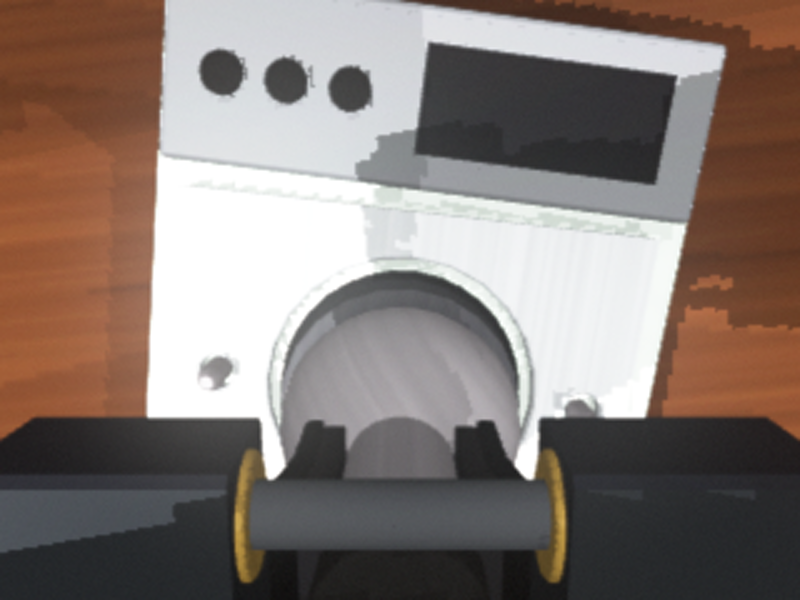

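Emit:
carry_out:
  series:
    - [0,0,2,0,0,0,-1]
    - [0,0,3,0,0,0,-1]
    - [0,0,3,0,0,0,-1]
    - [0,0,3,0,0,0,-1]

```text
time: 20.58
position: [0.5555, 0.0216, 0.1137]
tool_rot: [0.999, -0.049, 0.003, -0.001]
ft_force: [-4.4, 1.8, 22.6]
grip_width: 0.0251
```

Run:
```python
from h import *
from rig import robot
d={n:robot.camera(n) for n in('side','wrist','top')};show(robot.get_obs())
S=d['side']
# ring rim predicted at up / down
im=cv2.resize(S['pixels'][130:240,175:295,::-1],None,fx=5,fy=5,interpolation=cv2.INTER_CUBIC)
for z,col in((81,(0,0,255)),(65,(0,255,0))):
    q=((proj(S,circ(.5509e3,24.5,z,36)/1000)-[175,130]+.5)*5).astype(int);cv2.polylines(im,[q],True,col,1)
cv2.imwrite('pics/s15.png',im)
crop(d['top'],0,0,512,384,1.5,'pics/t15.png')
```

```text
t 20.725 pos [555.5  21.6 113.7] yaw -0.0975 zax [ 5.7e-03  8.0e-04 -1.0e+00] F [-3.9  1.5 21.2] M [ 0.41  0.97 -0.06] w 24.9
```

View pics/s15.png

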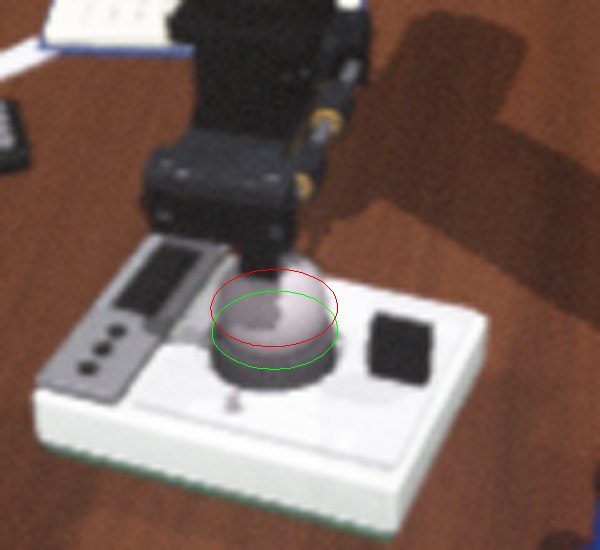

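View pics/t15.png

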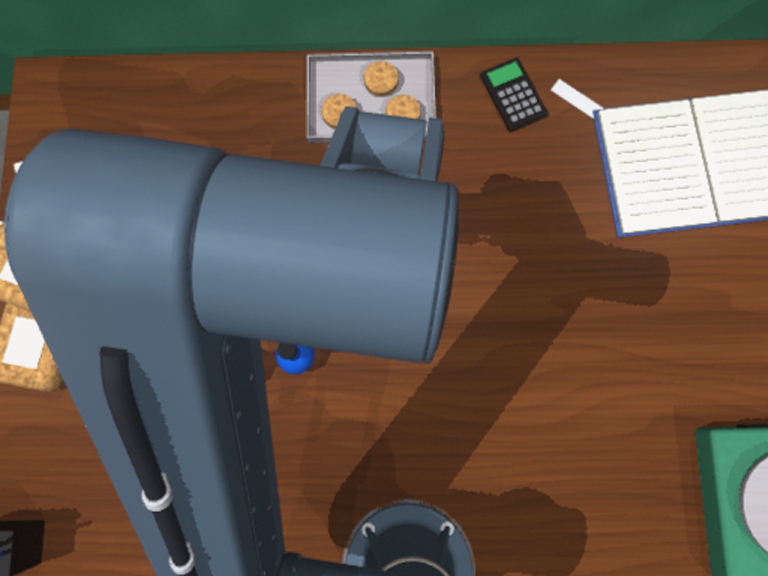

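Run:
```python
from rig import robot
print(robot.hand_in())
```

```text
the job is handed in; nothing more can be done
None
```

I fitted the guard plate and pressed the steel flask down in the sprung ring. I handed in at about 20.7 s with the arm still gripping the flask and holding it down.

- **Plate:** It is down over both pins with the handle away from the display, flush on the deck, and released. The tool height at contact (58.6 mm) matched the expected height for a flush fit. The wrist and side pictures afterwards showed both pins through the holes and no gap.
- **Flask grasp:** The first two grips read about 28 mm, which meant the fingers were touching the stopper. I opened, lowered about 10 mm and gripped again; it then read 25.6 mm, which fits the 26 mm neck.
- **Flask pressed down:** Pushing further gave almost no more travel (113.9 to 113.7 mm), while the push rose from about 14 to 21–22 N. That is well over the 12 N or so the spring needs. In the side picture the rim lies on the outline predicted for fully down.
- **Checks that disagreed:** The side camera placed things about 4–5 mm off from the other views, so I aligned using the wrist camera. The tool stopped about 1.5 mm lower than I had worked out, so the flask may have slipped slightly in the grip, or my contact height was a little off.
- **Bystanders:** I never touched the jar, the disc or the coloured flasks. The arm hid the jar and the disc in the last top picture, so I did not check their positions at the very end.

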